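Index the vial carousel one turn by its hand wheel and press the stopper home

TASK

Bring the next vial of the stoppering stand under its ram: with the fingertips, push the hand wheel round by its upright handle through exactly one full turn, clockwise seen from above, so that the handle is back at the steel pointer. Then press the ram's knob straight down until that vial's rubber stopper is fully home, and let the ram spring back up. Grip and lift nothing (the handle is only pushed, lightly), leave the vials in their nests and the other stoppers as they are, and do not disturb the bottle, dish and glue stick beside the stand.

Things in the scene. Friction and masses are not known exactly. Their poses are not given: they have to be found in the camera images.
- wheel_axis (a point): On the vertical axis of the steel hand wheel (124 mm across, three spokes), 120 mm above the bench, level with the rim's top; rim, spokes and hub end below 127 mm and only the handle stands higher. It sits on a fixed stand (base plate 265 x 170 mm) with a six-place carousel and a ram. The point's x points to the carousel's axis, 133 mm away; z is up.
- wheel_grip: The wheel's upright handle: a round black knob-post 19 mm in diameter that stands on the rim at 56 mm from the wheel's axis and turns with the wheel. This point is on the handle's axis, 144 mm above the bench; the handle reaches from 119 to 166 mm above the bench. At the start it stands beside the pointer.
- wheel (a joint): Angle of the hand wheel in rad: 0 at the start, grows clockwise seen from above, counts on past 6.283 (one turn). Light, even friction (1 to 2 N at the handle), no detent, no stop near; it stays where it is left. One clockwise turn moves the geared carousel one place (60 degrees) counter-clockwise.
- pointer (a point): Tip of the fixed steel pointer, 121 mm above the bench and 74 mm from the wheel's axis, just outside the rim: marks where the handle stands after each whole turn.
- ram_top (a point): Centre of the top of the ram's black palm knob (38 mm across, nearly flat top 28 mm across), 165 mm above the bench at rest; moves with the ram. The ram slides straight down in a fixed guide arm on a steel column 43 mm from the ram's axis, on the side away from the carousel; arm and column end 134 mm above the bench, below the knob.
- ram (a joint): How far the ram is pressed down, in m: 0 at rest, at most 0.0125. A return spring pushes it up with 5 N at rest and 8 N when down. Its foot meets the proud stopper at about 0.005 and has it home at 0.010, where it stops hard; driving the stopper takes about 4 N more.
- stopper_c (a joint): How far the stopper of the next vial (point vial_c_mid) is pushed in, in m: 0 standing proud, 0.005 fully home. It moves with a friction of about 4 N and stays where it is left.
- stopper_d (a joint): The same for the vial after it (vial_d), to be left at 0.
- stopper_e (a joint): The same for the last vial (vial_e), to be left at 0.
- vial_a_mid (a point): Centre of a loose, already stoppered glass vial, 24 mm in diameter, 45 mm tall (48.5 mm with its stopper home), standing upright in a wire nest of the carousel; centre 58.5 mm above the bench.
- vial_b_mid (a point): The same for the stoppered vial that stands under the ram at the start.
- vial_c_mid (a point): The same for the next vial: its stopper stands 5 mm proud (top 89.5 mm above the bench). One clockwise turn of the wheel brings it under the ram.
- vial_d_mid (a point): The same for the vial after it, stopper proud.
- vial_e_mid (a point): The same for the last vial, stopper proud.
- bottle: Brown reagent bottle, 41 mm in diameter, 70 mm tall, loose on the bench beside the stand; origin at the centre of its underside. Bystander.
- dish: Closed petri dish, 60 mm in diameter, 15 mm tall, loose on the bench beside the stand; origin at the centre of its underside. Bystander.
- glue: Glue stick standing upright, 26 mm in diameter, 84 mm tall, loose on the bench beside the stand, on the wheel's right; origin at the centre of its underside. Bystander.
There are look-alikes about, which are no part of the job. What is shaped like the part that bears vial_b_mid but brown or purple is not meant.

How it is judged:
By the outcome, as a careful person would: the job done as asked, in the order asked, and still so for the second after the job is handed in, with the robot touching nothing.
It also fails if it takes over 72 s, if anything falls off the work surface, if the arm or the gripper's body presses on something with over 40 N, if the wrist force passes 120 N, or if a joint passes its speed limit or range.

ROBOT

A 7-joint arm with a two-finger parallel gripper is mounted at the origin on a cart in front of the work surface, level with it; the furniture and walls round the work are solid. World frame = base frame: x ahead of the robot, y to its left, z up, the work surface at z = 0. Lengths are in m, angles in degrees, forces in N, time in s.
With the tool pointing down it reaches from about 0.425 to 0.875 m from the base axis. Payload 4.7 kg.
Tool frame: the origin (TCP) lies at the very end of the fingers, on their centre line; the grasp point (between the pads) lies 19 mm behind it (env.grasp_offset is the distance from the TCP to the grasp point, in m); z points along the fingers, y is the line along which they close (so a half turn about z gives the same grasp; the last joint's range is limited). The gripper opens to 87 mm and grips with 3 to 60 N. Pads are 19 mm wide; open, the fingers measure 117 mm over their backs; the gripper's body (75 mm by 190 mm) begins 51 mm behind the grasp point.
Start: joints at [-75.396, 18.392, -4.016, 83.108, 1.295, 78.541, -3.26], TCP at [0.155, 0.631, 0.186] pointing down, gripper open.
Joint ranges: [-163.93, 163.93], [-17.29, 119.83], [-79.2, 71.16], [3.27, 140.29], [-89.18, 269.18], [5.43, 117.66], [-154.24, 154.24]. Speed limits (degrees/s): [147.25, 147.25, 180, 180, 180, 180, 180].

INTERFACE

Orientations are given as [roll, pitch, yaw] about the fixed x, y, z axes, in that order (R = Rz(yaw) Ry(pitch) Rx(roll)).
In Python, from cell import env gives the robot as it stands. The module is installed in compiled form; this text tells all that it offers.
- The arm moves only by the tool drive_tool, never from a script. Its argument "moves" is one flat list of numbers, 5 for each row, row after row: the shift along the tool's x, y, z in units of 40 mm (1.0 is 40 mm), then the turn about the tool's z in units of 10 degrees (1.0 is 10 degrees), then the finger opening in mm, from 0 to 87. A call has 1 to 5 rows; each row is the pose to reach, as a shift and turn from the pose commanded when the call began, along the tool's axes at that moment; what a row does not reach only later rows make up. A row lasts 1/8 s, in which the tool goes at most 62.5 mm and 10.7 degrees, less where a joint would pass 70% of its speed; a pose out of reach is approached as far as the arm can. A call with a gripper value outside its range is refused whole. The fingers move at their own pace and stop on an object; "squeeze" is the grip in N (left out, the last holds). Time passes only in rows, so rows that repeat a pose let the fingers close. It gives the time, the measured TCP pose, the force, the opening and the grip force at its end, in the units of the state.
- env.get_obs(): the state, without advancing time (a new reading comes with each control period).
- env.read_camera(name): name is "scene" or "top"; returns (picture, depth): 384x512x3 uint8, red, green, blue; 384x512 float32, m along the optical axis (not along the pixel's ray), 0 where there is no reading.
- env.camera_model(name): a dict with "K" (3x3 intrinsics, pixels), "k1" (the pictures are not rectified: a ray, as slopes to the right and down, at radius r is drawn at 1 + k1 r^2 times it, then the intrinsics apply), "rvec" (rotation vector, rad) and "tvec" (3), from world to camera coordinates, as OpenCV has them. Camera axes: x right, y down, z forward; pixel columns grow to the right and rows downward; lengths in m; the calibration is good to about 2 mm. A picture is of the moment at which its call begins. camera_model takes no time and is no camera call.
- env.sign_off(): hands the job in; it is judged then, once.
The state is a dict: "time_s": time; "qpos": joint angles; "joint_velocities": joint speeds; "effort": joint torques, N m; "tool_pos": TCP position; "tool_rot": TCP orientation; "force": force on the tool from outside, world axes, zero at the start; "wrist_torque": the same for the moment, N m; "grip_width": finger opening in m; "grasp_force": force on a finger pad.
Only numpy, scipy, OpenCV 4.12 (cv2) and the standard library are available. Lean on these libraries where they do the work, as an engineer would, in place of code of your own. Each camera call takes 0.05 s, during which the arm holds its last target. There are 200 camera calls.

## Working session

There is one attempt and no reset: what is moved stays moved. The work goes in short steps, Python scripts to look and compute and a tool call to move; the robot and the scene stay as the last step left them, time stands still between calls to the robot, and variables do not carry over. Pictures are saved under pics/ and viewed, at most 10 in all, crops included, and the job is handed in when it is done.

Besides the shell and the picture viewer there is one more tool, called as name(argument=value, ...) on one line, values as JSON. drive_tool: Moves the arm, as the interface text tells. Its arguments: {"type":"object","properties":{"moves":{"type":"array","items":{"type":"number"}},"squeeze":{"type":"number"}},"required":["moves"]}

```bash
mkdir -p pics
cat > h.py <<'E'
import numpy as np, cv2
from cell import env
def grab(n):
    p,d=env.read_camera(n); m=env.camera_model(n); return p,d,m
def ray(m,u,v):
    K=np.array(m["K"]);x=(u-K[0,2])/K[0,0];y=(v-K[1,2])/K[1,1]
    r=np.hypot(x,y);s=r
    for _ in range(20): s=r/(1+m["k1"]*s*s)
    f=s/r if r>0 else 1
    R=cv2.Rodrigues(np.array(m["rvec"],float))[0];t=np.array(m["tvec"],float).ravel()
    return -R.T@t, R.T@np.array([x*f,y*f,1.])
def plane(m,u,v,z):
    c,d=ray(m,u,v); return c+d*(z-c[2])/d[2]
def dep(m,u,v,D):
    c,d=ray(m,u,v); return c+d*D
def two(m1,p1,m2,p2):
    c1,d1=ray(m1,*p1);c2,d2=ray(m2,*p2)
    s=np.linalg.lstsq(np.c_[d1,-d2],c2-c1,rcond=None)[0]
    a=c1+d1*s[0];b=c2+d2*s[1]; return (a+b)/2,np.linalg.norm(a-b)
def proj(m,P):
    R=cv2.Rodrigues(np.array(m["rvec"],float))[0];t=np.array(m["tvec"],float).ravel()
    q=R@np.array(P)+t;x,y=q[:2]/q[2];f=1+m["k1"]*(x*x+y*y);K=np.array(m["K"])
    return np.array([K[0,0]*x*f+K[0,2],K[1,1]*y*f+K[1,2]])
E
python3 - <<'E'
from h import *
for n in("scene","top"):
    p,d,m=grab(n); cv2.imwrite(f"pics/{n}0.png",cv2.resize(p[:,:,::-1],(800,600),interpolation=cv2.INTER_CUBIC)); np.savez(f"{n}0.npz",p=p,d=d)
    print(n,m,ray(m,256,192))
o=env.get_obs();print(o["tool_pos"],o["tool_rot"],o["time_s"],o["force"],env.grasp_offset)
E
```

```text
scene {'K': array([[471.4037005 ,   0.        , 255.59978231],
       [  0.        , 471.4037005 , 191.97365746],
       [  0.        ,   0.        ,   1.        ]]), 'k1': 0.038752422867327274, 'rvec': array([ 0.59032972, -2.46467387,  1.41557356]), 'tvec': array([0.38099493, 0.37061007, 0.63226108])} (array([0.17204136, 0.49270551, 0.64023908]), array([ 0.39547064, -0.76858946, -0.50286572]))
top {'K': array([[494.35709197,   0.        , 256.01048983],
       [  0.        , 494.35709197, 190.72138509],
       [  0.        ,   0.        ,   1.        ]]), 'k1': -0.11285452210269302, 'rvec': array([ 2.23078322, -2.17386084,  0.03086541]), 'tvec': array([-0.28083764,  0.58165751,  0.96669989])} (array([ 0.55674936, -0.27082323,  0.9840675 ]), array([ 0.0301845 ,  0.00519283, -0.9995342 ]))
[0.15493332 0.63067854 0.18456603] [-1.79899062e+02  5.62506684e-03  1.66203655e+02] 0.1 [ 0.19260964 -0.6233497  -0.1371303 ] 0.0187
```

View pics/scene0.png

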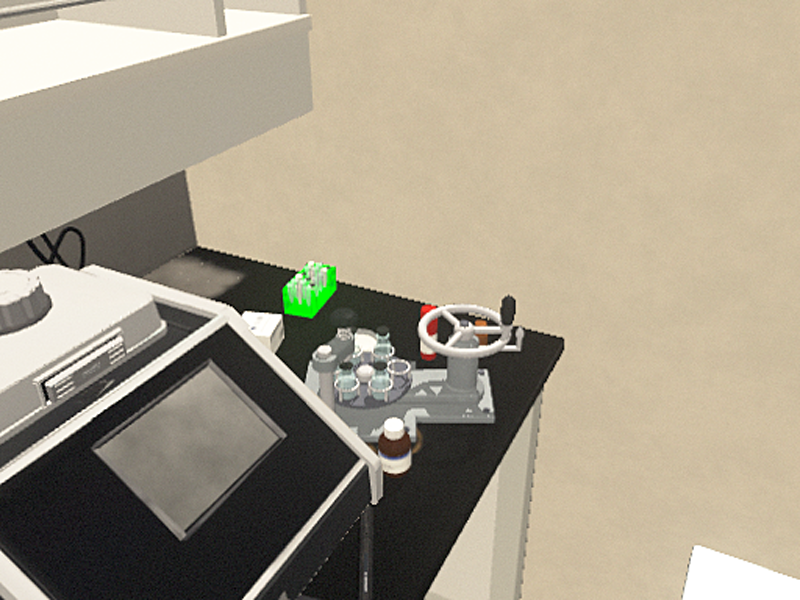

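View pics/top0.png

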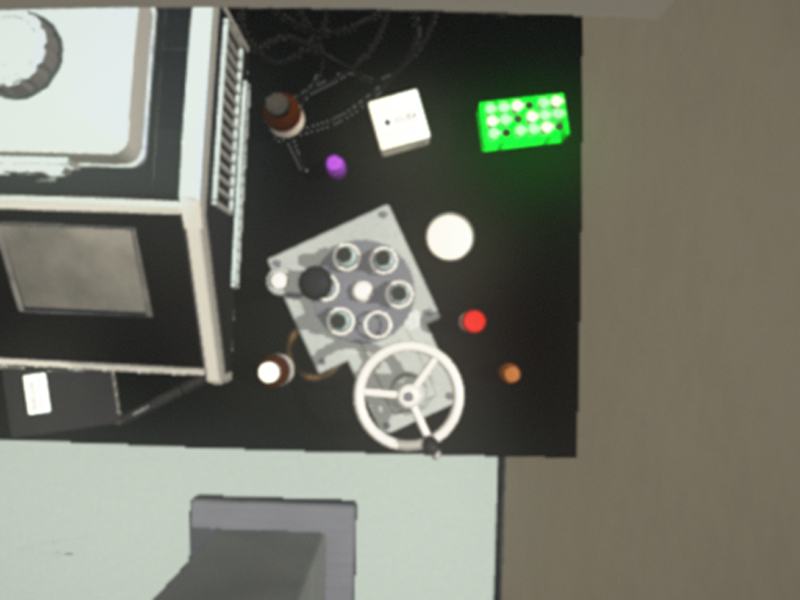

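The top picture shows the wheel hub at (409,396), the handle at (432,446) with the pointer just outside it at (436,456), and the carousel hub at (363,290). The ram's black knob is at (315,283) and its column at (278,281). The empty nest is at (378,325). Vial c should be at (346,257), since counter-clockwise from there leads to the ram. The purple cylinder at (336,165) and the brown one at (511,373) are look-alikes, not parts of the stand. A tall instrument stands to the left.

```bash
cat > m1.py <<'E'
from h import *
I={n:np.load(n+"0.npz") for n in("scene","top")}
M={n:env.camera_model(n) for n in I}
mt,ms=M["top"],M["scene"]; S=1.5625
P=I["top"]["p"].astype(int);D=I["top"]["d"]
# wheel rim: bright neutral pixels near the wheel; circle ring fit with depth at z~.12
hsv=cv2.cvtColor(I["top"]["p"],cv2.COLOR_RGB2HSV)
pts=[];hm=np.zeros((384,512,3))
for v in range(384):
    for u in range(512):
        if D[v,u]>0: hm[v,u]=dep(mt,u,v,D[v,u])
np.save("hm.npy",hm)
msk=(hm[...,2]>.105)&(hm[...,2]<.135)
vv,uu=np.nonzero(msk[210:295,222:302]);q=hm[210:295,222:302][msk[210:295,222:302]]
(c,r)=cv2.minEnclosingCircle(q[:,:2].astype(np.float32));print("rim depth circle",c,r,q[:,2].mean(),len(q))
# image ray version: outer contour of bright
b=((hsv[...,2]>150)&(hsv[...,1]<60)).astype(np.uint8);b[:, :222]=0;b[:,302:]=0;b[:212]=0;b[295:]=0
cs=max(cv2.findContours(b,cv2.RETR_EXTERNAL,cv2.CHAIN_APPROX_NONE)[0],key=cv2.contourArea)[:,0]
w=np.array([plane(mt,u,v,.115) for u,v in cs])[:,:2]
A=np.c_[2*w,np.ones(len(w))];s=np.linalg.lstsq(A,(w**2).sum(1),rcond=None)[0];print("lsq circle",s[:2],np.sqrt(s[2]+s[0]**2+s[1]**2),len(w))
for nm,(u,v) in dict(hub=(409,396),handle=(432,446),pointer=(437,455),car=(363,290),ram=(315,283),col=(278,281),a=(340,321),c=(346,257),d=(382,260),e=(398,293),empty=(378,325),bottle=(270,372),dish=(450,237),red=(473,321),brown=(511,373),inst=(205,370),inst2=(225,300),scr=(80,270),top=(80,80),edge=(195,215),shelf=(400,8),bl=(215,375)).items():
    u/=S;v/=S;ui,vi=int(u),int(v);pz=hm[vi-1:vi+2,ui-1:ui+2].reshape(-1,3);print(nm,np.round(np.median(pz,0),3),np.round(pz[:,2].max(),3))
E
python3 m1.py
python3 - <<'E'
import cv2,numpy as np
a=np.load("top0.npz")["p"][150:305,165:345,::-1];s=np.load("scene0.npz")["p"][180:310,185:345,::-1]
A=cv2.resize(a,(400,344),interpolation=3);B=cv2.resize(s,(400,344),interpolation=3)
cv2.imwrite("pics/c1.png",np.hstack([A,B]))
E
```

```text
rim depth circle (0.4687044620513916, -0.28260505199432373) 0.0704871192574501 0.11896049206217538 1827
lsq circle [ 0.48715606 -0.27387887] 0.06352799903563502 305
hub [ 0.477 -0.278  0.127] 0.131
handle [ 0.429 -0.304  0.166] 0.167
pointer [ 0.411 -0.311  0.119] 0.161
car [ 0.597 -0.22   0.051] 0.052
ram [ 0.597 -0.175  0.165] 0.166
col [ 0.601 -0.13   0.135] 0.139
a [ 0.558 -0.196  0.085] 0.087
c [ 0.633 -0.201  0.09 ] 0.091
d [ 0.63  -0.243  0.089] 0.091
e [ 0.593 -0.262  0.089] 0.092
empty [ 0.554 -0.238  0.036] 0.038
bottle [ 0.495 -0.113  0.07 ] 0.073
dish [ 0.668 -0.327  0.014] 0.017
red [ 0.562 -0.35   0.085] 0.086
brown [ 0.501 -0.403  0.049] 0.051
inst [ 0.497 -0.037  0.076] 0.084
inst2 [ 0.579 -0.057  0.068] 0.074
scr [0.607 0.085 0.158] 0.161
top [0.786 0.051 0.261] 0.264
edge [ 0.663 -0.053  0.204] 0.206
shelf [ 0.841 -0.259  0.309] 0.312
bl [ 0.49  -0.048  0.074] 0.077
```

View pics/c1.png

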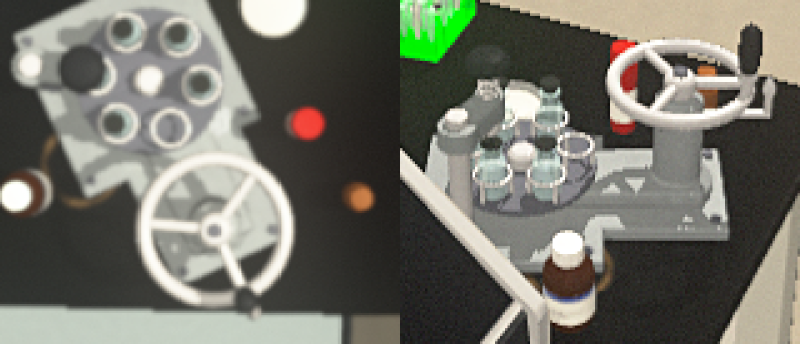

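The crop confirms the layout: the handle stands at the pointer, the wheel is free, and the nest order round the carousel is as I read it. Next I refine the axis, handle, pointer and knob from rim and mask fits, checking the handle across the two views.

```bash
cat > m2.py <<'E'
from h import *
hm=np.load("hm.npy");T=np.load("top0.npz")["p"];Sc=np.load("scene0.npz");mt=env.camera_model("top");ms=env.camera_model("scene")
hs=cv2.cvtColor(T,cv2.COLOR_RGB2HSV);V=hs[...,2]
c=np.array([.477,-.278])
for k in range(6):
    r=np.linalg.norm(hm[...,:2]-c,axis=2)
    m=(hm[...,2]>.10)&(hm[...,2]<.13)&(r>.044)&(r<.070)&(V>140)
    q=hm[m]
    vv,uu=np.nonzero(m); w=np.array([plane(mt,u,v,.115)[:2] for u,v in zip(uu,vv)])
    f=lambda w:(lambda s:(s[:2],np.sqrt(s[2]+s[0]**2+s[1]**2)))(np.linalg.lstsq(np.c_[2*w,np.ones(len(w))],(w**2).sum(1),rcond=None)[0])
    c1,r1=f(w);c2,r2=f(q[:,:2]);c=c1
print("rim ray",c1,r1,"depth",c2,r2,len(w),q[:,2].mean())
def blob(img,m):
    n,l,s,ce=cv2.connectedComponentsWithStats(m.astype(np.uint8));i=1+np.argmax(s[1:,4]);return ce[i],s[i]
# handle top & ram by height
for nm,lo,hi,u0,u1,v0,v1,z in(("handle",.15,.18,262,295,270,300,.166),("ram",.155,.18,185,220,165,200,.165),("col",.12,.15,165,190,165,195,.134)):
    m=np.zeros(V.shape,bool);m[v0:v1,u0:u1]=((hm[...,2]>lo)&(hm[...,2]<hi))[v0:v1,u0:u1]
    ce,s=blob(T,m);print(nm,ce,s[2:],"ray",plane(mt,*ce,z),"depth",hm[m].mean(0))
# handle across views: scene dark blob top near (325,190..206)
p=Sc["p"];D=Sc["d"];g=p.max(2)
m=np.zeros(g.shape,bool);m[185:212,315:335]=(g<70)[185:212,315:335]
ce,s=blob(p,m);print("scene handle",ce,s,dep(ms,*ce,np.median(D[m])))
# scene: knob
m=np.zeros(g.shape,bool);m[192:216,205:235]=(g<60)[192:216,205:235];ce,s=blob(p,m);print("scene knob",ce,s,dep(ms,*ce,D[int(ce[1]),int(ce[0])]))
for z,nm,P in((.166,"handletop",None),):
    pass
print(hm[284:296,272:290,2].round(3).tolist()[6:])
E
python3 m2.py
```

```text
rim ray [ 0.47639346 -0.2779771 ] 0.05552138351316594 depth [ 0.47678583 -0.27794885] 0.05525337632506505 1321 0.11899827293704175
handle [274.84 285.46] [ 11  12 100] ray [ 0.42781339 -0.30169436  0.166     ] depth [ 0.42720465 -0.30184224  0.16207276]
ram [201.82216495 180.47938144] [ 23  22 388] ray [ 0.59830935 -0.17605594  0.165     ] depth [ 0.59845618 -0.17572617  0.16217601]
col [180.37457045 179.45017182] [ 19  18 291] ray [ 0.60072989 -0.13523374  0.134     ] depth [ 0.60101648 -0.13435549  0.12848097]
scene handle [324.90441176 198.5       ] [321 189   9  19 136] [ 0.42284838 -0.29970328  0.14742919]
scene knob [218.77130045 201.99327354] [205 192  30  24 446] [ 0.59434866 -0.16971742  0.16315152]
[[0.161, 0.164, 0.167, 0.163, 0.162, 0.164, 0.161, 0.117, 0.116, 0.108, -0.003, -0.003, -0.002, -0.003, -0.001, -0.001, 0.0, 0.0], [-0.006, -0.003, 0.161, 0.161, 0.157, 0.117, 0.119, 0.119, 0.115, 0.109, -0.002, 0.001, -0.001, 0.002, -0.003, -0.004, -0.003, -0.003], [-0.754, -0.758, -0.762, -0.763, 0.114, 0.118, 0.12, 0.122, 0.115, 0.111, -0.754, -0.759, -0.758, -0.764, -0.758, -0.762, -0.767, -0.762], [-0.769, -0.764, -0.76, -0.76, 0.112, 0.116, 0.117, 0.118, 0.111, -0.757, -0.761, -0.761, -0.762, -0.771, -0.763, -0.757, -0.758, -0.76], [-0.759, -0.761, -0.76, -0.759, -0.757, -0.757, 0.109, -0.756, -0.76, -0.753, -0.764, -0.761, -0.756, -0.763, -0.76, -0.766, -0.758, -0.763], [-0.76, -0.756, -0.763, -0.756, -0.755, -0.755, -0.757, -0.761, -0.754, -0.764, -0.766, -0.765, -0.759, -0.759, -0.762, -0.76, -0.763, -0.757]]
```

drive_tool(moves=[0, 0, -1, 0, 60, 0, 0, -2.5, 0, 20, 0, 0, -3, 0, 0])

```text
time_s: 0.48
tool_pos: [0.1552, 0.6325, 0.3098]
tool_rot: [179.7, -0.0, 166.2]
force: [0.2, 0.5, 0.0]
grip_width: 0.0648
grasp_force: 0.0
```

Wheel axis is (0.4765, -0.278), handle at azimuth -154° with radius 0.055, and ram knob at (0.598, -0.1755). The hub-to-carousel distance is 0.133, and the heights of 0.119, 0.166 and 0.165 all match the text. I check obstacle heights along the sweep before moving.

Run:
```python
from h import *
D=np.load("scene0.npz")["d"];m=env.camera_model("scene")
pts=np.array([dep(m,u,v,D[v,u]) for v in range(0,384,2) for u in range(0,512,2) if D[v,u]>0])
hm=np.load("hm.npy").reshape(-1,3);pts=np.vstack([pts,hm[hm[:,2]!=0]])
print("max z by cell rows x, cols y -.45...6")
for x in np.arange(.25,.95,.1):
    print(round(x,2),[ (round(float(s[:,2].max()),2) if len(s:=pts[(abs(pts[:,0]-x)<.05)&(abs(pts[:,1]-y)<.05)&(pts[:,2]>-.05)]) else None) for y in np.arange(-.45,.65,.1)])
```

```text
max z by cell rows x, cols y -.45...6
0.25 [0.51, None, None, None, None, None, None, None, None, None, None]
0.35 [0.54, 0.01, 0.01, 0.0, 0.01, 0.0, 0.01, 0.02, None, None, None]
0.45 [0.56, 0.17, 0.17, 0.07, 0.09, 0.08, 0.08, 0.08, None, None, None]
0.55 [0.56, 0.12, 0.12, 0.17, 0.16, 0.16, 0.16, 0.15, None, None, None]
0.65 [0.55, 0.02, 0.09, 0.17, 0.22, 0.24, 0.24, 0.21, None, None, None]
0.75 [0.56, 0.05, 0.05, 0.07, 0.23, 0.29, 0.29, 0.22, None, None, None]
0.85 [0.47, 0.5, 0.5, 0.52, 0.52, 0.52, 0.33, None, None, None, None]
```

drive_tool(moves=[-1.3, -0.5, -3, 1, 0, -2.5, -1.1, -3, 2, 0, -3.8, -1.6, -3, 3, 0, -5, -2.1, -3, 4, 0, -5.9, -3.2, -3, 5, 0])

```text
time_s: 1.1
tool_pos: [0.3498, 0.459, 0.4244]
tool_rot: [-180.0, 0.1, 115.8]
force: [0.7, 0.6, -1.1]
grip_width: 0.0152
grasp_force: 0.0
```

drive_tool(moves=[-1.4, -0.1, 0.5, 1, 0, -2.8, -0.2, 1, 2, 0, -4.1, -0.3, 1.5, 2.6, 0, -5.5, -0.4, 2, 2.6, 0, -6.8, -0.6, 2.5, 2.6, 0])

```text
time_s: 1.72
tool_pos: [0.4466, 0.2035, 0.3242]
tool_rot: [-180.0, 0.0, 90.2]
force: [-0.3, 0.3, -0.5]
grip_width: 0.0005
grasp_force: 0.0
```

drive_tool(moves=[-1.4, 0, 0, 0, 0, -2.8, 0.1, 0, 0, 0, -4.2, 0.1, 0, 0, 0, -5.6, 0.1, 0, 0, 0, -7, 0.2, 0, 0, 0])

```text
time_s: 2.35
tool_pos: [0.4547, -0.0762, 0.3251]
tool_rot: [180.0, -0.0, 90.2]
force: [0.6, 0.7, -0.9]
grip_width: 0.0005
grasp_force: 0.0
```

drive_tool(moves=[-1.4, 0, 0, 0, 0, -2.8, 0, 0, 0, 0, -4.2, 0, 0, 0, 0, -5.6, 0, 0, 0, 0, -6.4, 0, 1, 0, 0])

```text
time_s: 2.98
tool_pos: [0.4567, -0.3344, 0.2871]
tool_rot: [179.7, 0.2, 90.1]
force: [0.8, 0.5, -1.0]
grip_width: 0.0002
grasp_force: 0.0
```

drive_tool(moves=[0, 0, 0, 0, 0])

```text
time_s: 3.1
tool_pos: [0.4532, -0.3321, 0.2824]
tool_rot: [-179.6, -0.0, 89.9]
force: [0.1, 0.1, 0.2]
grip_width: 0.0003
grasp_force: 0.0
```

Run:
```python
from h import *
for n in("scene","top"):
    p,d,m=grab(n); cv2.imwrite(f"pics/{n}1.png",p[:,:,::-1]); np.savez(f"{n}1.npz",p=p,d=d)
o=env.get_obs();print(o["tool_pos"],o["tool_rot"],o["qpos"])
a=cv2.imread("pics/scene1.png")[100:320,170:370];b=cv2.imread("pics/top1.png")[130:320,150:370]
cv2.imwrite("pics/c2.png",np.hstack([cv2.resize(a,(400,440)),cv2.resize(b,(400,440))]))
```

```text
[ 0.45605218 -0.32979843  0.28508115] [-1.79943856e+02 -3.59493652e-02  9.01889729e+01] [-23.2571748    9.7284466   64.57182638  88.21074258  -8.77551693
  87.67328278  41.54959499]
```

View pics/c2.png

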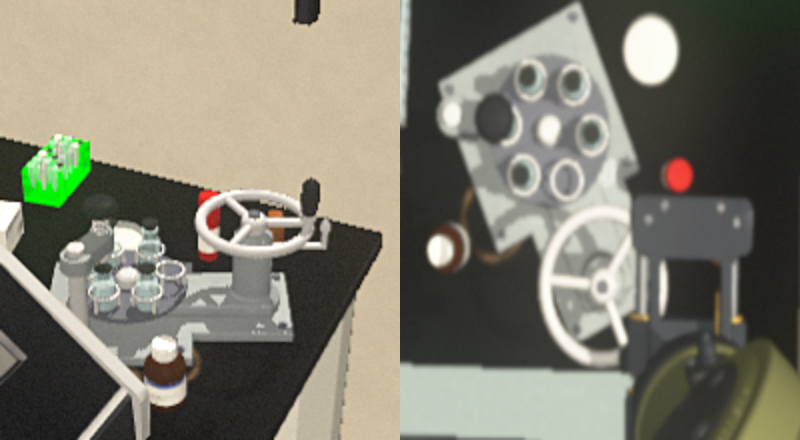

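Scene shows the closed fingers above and behind the handle, and nothing is disturbed. Descending beside it.

drive_tool(moves=[0, 0, 1, 0, 0, 0, 0, 2, 0, 0, 0, 0, 3, 0, 0, 0, 0, 3.7, 0, 0, 0, 0, 3.7, 0, 0])

```text
time_s: 3.82
tool_pos: [0.4565, -0.3278, 0.1366]
tool_rot: [-179.9, -0.1, 90.4]
force: [0.0, -0.3, 0.6]
grip_width: 0.0002
grasp_force: 0.0
```

```bash
cat > plan.py <<'E'
from h import *
W=np.array([.4765,-.278]);R=.056;hx,hy,r=.015,.0095,.0095
def handle(phi): # handle azimuth touched by finger centred at azimuth phi, clockwise = decreasing
    F=W+R*np.array([np.cos(phi),np.sin(phi)])
    for d in np.arange(0.05,1.5,.002):
        H=W+R*np.array([np.cos(phi-d),np.sin(phi-d)]);e=np.abs(H-F)
        if np.linalg.norm(np.maximum(e-[hx,hy],0))>=r: return phi-d
def unit(phi,P0): # (tool x=+y, tool y=+x)
    F=W+R*np.array([np.cos(phi),np.sin(phi)]);d=(F-P0)/.04;return d[1],d[0]
if __name__=="__main__":
    F0=np.array([.456,-.331]);prev=unit(np.radians(-114),W)
    for i,a in enumerate(range(-114,-114-345,-10)):
        u=np.array(unit(np.radians(a),W));print(a,"handle turned %.0f"%(-154-np.degrees(handle(np.radians(a)))),"abs",np.round(u,2))
    o=env.get_obs();print(o["tool_pos"],o["qpos"].round(1) if hasattr(o["qpos"],'round') else o["qpos"],o["force"])
E
python3 plan.py
```

```text
-114 handle turned -12 abs [-1.28 -0.57]
-124 handle turned -4 abs [-1.16 -0.78]
-134 handle turned 4 abs [-1.01 -0.97]
-144 handle turned 12 abs [-0.82 -1.13]
-154 handle turned 20 abs [-0.61 -1.26]
-164 handle turned 30 abs [-0.39 -1.35]
-174 handle turned 40 abs [-0.15 -1.39]
-184 handle turned 50 abs [ 0.1 -1.4]
-194 handle turned 62 abs [ 0.34 -1.36]
-204 handle turned 74 abs [ 0.57 -1.28]
-214 handle turned 87 abs [ 0.78 -1.16]
-224 handle turned 98 abs [ 0.97 -1.01]
-234 handle turned 107 abs [ 1.13 -0.82]
-244 handle turned 116 abs [ 1.26 -0.61]
-254 handle turned 125 abs [ 1.35 -0.39]
-264 handle turned 136 abs [ 1.39 -0.15]
-274 handle turned 147 abs [1.4 0.1]
-284 handle turned 158 abs [1.36 0.34]
-294 handle turned 168 abs [1.28 0.57]
-304 handle turned 176 abs [1.16 0.78]
-314 handle turned 184 abs [1.01 0.97]
-324 handle turned 192 abs [0.82 1.13]
-334 handle turned 200 abs [0.61 1.26]
-344 handle turned 210 abs [0.39 1.35]
-354 handle turned 220 abs [0.15 1.39]
-364 handle turned 230 abs [-0.1  1.4]
-374 handle turned 242 abs [-0.34  1.36]
-384 handle turned 254 abs [-0.57  1.28]
-394 handle turned 267 abs [-0.78  1.16]
-404 handle turned 278 abs [-0.97  1.01]
-414 handle turned 287 abs [-1.13  0.82]
-424 handle turned 296 abs [-1.26  0.61]
-434 handle turned 305 abs [-1.35  0.39]
-444 handle turned 316 abs [-1.39  0.15]
-454 handle turned 327 abs [-1.4 -0.1]
[ 0.45647242 -0.32783418  0.13664368] [-20.   15.7  62.  101.3 -14.6  72.   46.1] [ 0.02268118 -0.29696688  0.55686956]
```

drive_tool(moves=[0.14, -0.27, 0, 0, 0, 0.29, -0.46, 0, 0, 0, 0.48, -0.62, 0, 0, 0, 0.69, -0.75, 0, 0, 0, 0.91, -0.84, 0, 0, 0])

```text
time_s: 4.45
tool_pos: [0.4226, -0.2934, 0.1379]
tool_rot: [179.9, -0.0, 90.2]
force: [0.4, -0.6, 0.3]
grip_width: 0.0004
grasp_force: 0.0
```

```bash
cat > look.py <<'E'
import sys
from h import *
W=np.array([.4765,-.278])
def run(tag):
    o=env.get_obs();print("tcp",np.round(o["tool_pos"],4),"f",np.round(o["force"],1),"q",np.round(o["qpos"],0),"t",o["time_s"])
    p,d,m=grab("scene");np.savez(f"s_{tag}.npz",p=p,d=d)
    hm=np.zeros(p.shape)
    vv,uu=np.mgrid[150:240,250:370]
    pts=np.array([np.r_[dep(m,u,v,d[v,u]),p[v,u].max(),u,v] for v,u in zip(vv.ravel(),uu.ravel()) if d[v,u]>0])
    r=np.linalg.norm(pts[:,:2]-W,axis=1)
    k=(pts[:,3]<75)&(r<.075)&(r>.04)&(pts[:,2]>.128)&(pts[:,2]<.17)
    q=pts[k];a=np.degrees(np.arctan2(q[:,1]-W[1],q[:,0]-W[0]));
    print("dark pts",len(q),"az hist",np.unique((a//10*10).astype(int),return_counts=True))
    return p
if __name__=="__main__":
    p=run(sys.argv[1])
    cv2.imwrite(f"pics/l_{sys.argv[1]}.png",cv2.resize(p[130:260,220:380,::-1],(640,520),interpolation=cv2.INTER_CUBIC))
E
python3 look.py 1
```

```text
tcp [ 0.4226 -0.2934  0.1379] f [ 0.4 -0.6  0.3] q [-29.   5.  64. 108.  -5.  70.  37.] t 4.45
dark pts 129 az hist (array([-170, -160]), array([ 28, 101]))
```

View pics/l_1.png

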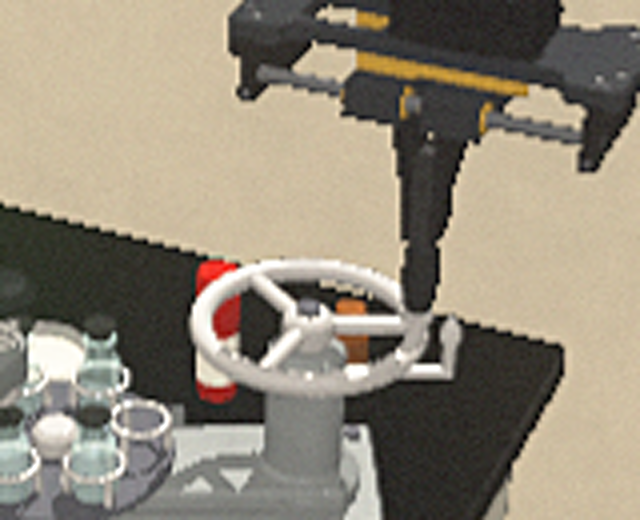

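Run:
```python
from h import *
m=env.camera_model("scene");W=np.array([.4765,-.278])
S=lambda P:((proj(m,P)-[220,130])*4).round(0)
for a in(-154,-164,-174,-184):
    h=W+.056*np.array([np.cos(np.radians(a)),np.sin(np.radians(a))])
    print(a,"handle base/top",S([*h,.12]),S([*h,.166]))
print("finger tip",S([.4226,-.2934,.138]),"hub",S([*W,.127]))
p=np.load("s_1.npz")["p"][130:260,220:380];q=np.load("scene0.npz")["p"][130:260,220:380]
d=np.abs(p.astype(int)-q).max(2)>40
a=np.hstack([p,q])[45:105,30:]
b=np.hstack([p[45:105,30:130],q[45:105,30:130]])[:,:,::-1];cv2.imwrite("pics/c3.png",cv2.resize(b,(800,240),interpolation=cv2.INTER_CUBIC))
```

```text
-154 handle base/top [412. 316.] [418. 238.]
-164 handle base/top [412. 326.] [418. 248.]
-174 handle base/top [409. 336.] [415. 258.]
-184 handle base/top [403. 345.] [409. 267.]
finger tip [415. 296.] hub [303. 303.]
```

View pics/c3.png

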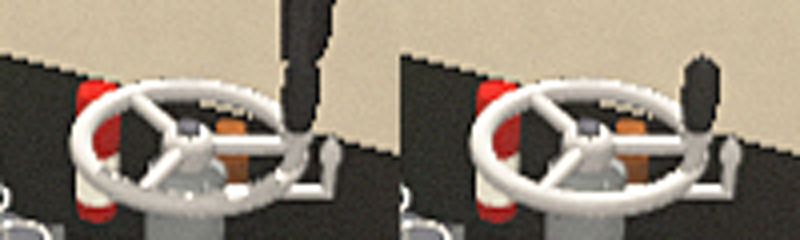

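Run:
```python
from h import *
m=env.camera_model("scene")
A=np.load("scene0.npz");B=np.load("s_1.npz");C=env.read_camera("scene")
for v in range(170,218,3):
    out=[]
    for p,d in((A["p"],A["d"]),(B["p"],B["d"]),C):
        us=[u for u in range(314,336) if p[v,u].max()<80 and 0<d[v,u]<1.0]
        out.append((len(us),np.round(np.median([dep(m,u,v,d[v,u]) for u in us],0),3)) if us else None)
    print(v,out)
o=env.get_obs();print(o["tool_pos"],o["force"])
```

```text
170 [None, (15, array([ 0.419, -0.285,  0.22 ])), (16, array([ 0.417, -0.283,  0.22 ]))]
173 [None, (15, array([ 0.42 , -0.285,  0.212])), (15, array([ 0.418, -0.283,  0.213]))]
176 [None, (12, array([ 0.419, -0.285,  0.206])), (12, array([ 0.419, -0.285,  0.207]))]
179 [None, (12, array([ 0.419, -0.286,  0.199])), (12, array([ 0.418, -0.284,  0.2  ]))]
182 [None, (12, array([ 0.418, -0.286,  0.193])), (12, array([ 0.417, -0.284,  0.193]))]
185 [None, (12, array([ 0.42 , -0.286,  0.185])), (11, array([ 0.418, -0.285,  0.186]))]
188 [None, (10, array([ 0.419, -0.286,  0.18 ])), (10, array([ 0.419, -0.285,  0.18 ]))]
191 [(7, array([ 0.425, -0.301,  0.164])), (7, array([ 0.424, -0.301,  0.164])), (7, array([ 0.424, -0.301,  0.164]))]
194 [(8, array([ 0.422, -0.298,  0.159])), (8, array([ 0.423, -0.301,  0.157])), (8, array([ 0.423, -0.3  ,  0.158]))]
197 [(10, array([ 0.423, -0.298,  0.151])), (10, array([ 0.424, -0.299,  0.151])), (10, array([ 0.423, -0.299,  0.151]))]
200 [(9, array([ 0.422, -0.298,  0.144])), (10, array([ 0.422, -0.297,  0.144])), (9, array([ 0.421, -0.297,  0.144]))]
203 [(8, array([ 0.423, -0.299,  0.137])), (8, array([ 0.422, -0.297,  0.138])), (8, array([ 0.422, -0.298,  0.137]))]
206 [(6, array([ 0.422, -0.301,  0.129])), (7, array([ 0.423, -0.3  ,  0.129])), (7, array([ 0.423, -0.299,  0.129]))]
209 [None, None, None]
212 [None, None, None]
215 [None, None, None]
[ 0.42281781 -0.29256706  0.13773232] [ 0.50595685 -0.44810482  0.01218362]
```

Run:
```python
from h import *
m=env.camera_model("scene");A=np.load("scene1.npz")
p,d=A["p"],A["d"]
print("pred tip",proj(m,[.456,-.33,.285]))
for v in range(96,118,2):
    us=[u for u in range(312,336) if p[v,u].max()<90 and 0<d[v,u]<1.0]
    print(v,len(us),np.round(np.median([dep(m,u,v,d[v,u]) for u in us],0),3) if us else None)
T=np.load("top1.npz");mt=env.camera_model("top")
p=np.load("s_1.npz");
us=range(318,334)
for v in(186,187,188,189,190,191):print(v,[round(float(x),3) for x in p["d"][v,316:334]])
o=env.get_obs();print(o["tool_pos"],o["grip_width"])
```

```text
pred tip [319.01013274 127.14393658]
96 14 [ 0.45  -0.325  0.35 ]
98 12 [ 0.449 -0.323  0.346]
100 12 [ 0.448 -0.323  0.342]
102 12 [ 0.448 -0.323  0.339]
104 12 [ 0.448 -0.324  0.335]
106 12 [ 0.448 -0.325  0.33 ]
108 11 [ 0.449 -0.325  0.327]
110 12 [ 0.452 -0.324  0.323]
112 1 [ 0.446 -0.323  0.32 ]
114 0 None
116 0 None
186 [1.195, 1.193, 1.193, 1.193, 0.931, 0.931, 0.929, 0.929, 0.926, 0.924, 0.924, 0.924, 0.92, 0.924, 0.931, 0.937, 1.175, 1.172]
187 [1.199, 1.199, 1.194, 1.195, 0.932, 0.928, 0.928, 0.929, 0.927, 0.929, 0.925, 0.921, 0.923, 0.926, 0.933, 1.174, 1.173, 1.172]
188 [1.198, 1.198, 1.194, 1.191, 0.929, 0.932, 0.931, 0.933, 0.927, 0.928, 0.924, 0.924, 0.926, 0.927, 0.933, 1.175, 1.176, 1.177]
189 [1.198, 1.198, 1.197, 1.199, 0.929, 0.932, 0.931, 0.932, 0.928, 0.927, 0.926, 0.926, 0.927, 0.929, 1.183, 1.179, 1.176, 1.176]
190 [1.198, 1.2, 1.196, 1.197, 1.192, 1.193, 0.951, 0.949, 0.95, 0.93, 0.929, 0.925, 0.923, 1.182, 1.185, 1.179, 1.182, 1.177]
191 [1.203, 1.198, 1.202, 1.198, 1.195, 0.958, 0.954, 0.952, 0.95, 0.948, 0.948, 0.947, 0.951, 0.956, 1.186, 1.18, 1.185, 1.177]
[ 0.42281781 -0.29256706  0.13773232] 0.00039588879477499967
```

The scene depth shows the real fingertips about 37 mm above the reported TCP: the tip edge is at z 0.176 with the TCP at 0.138, and at 0.321 with the TCP at 0.285. So the fingers passed just over the handle, and the wheel has not moved. I go back behind the handle and lower by that offset.

drive_tool(moves=[-0.4, 0.4, -0.2, 0, 0, -0.91, 0.84, -0.2, 0, 0, -0.91, 0.84, 0, 0, 0, -0.91, 0.84, 0.5, 0, 0, -0.91, 0.84, 0.93, 0, 0])

```text
time_s: 5.18
tool_pos: [0.4553, -0.3291, 0.0983]
tool_rot: [-180.0, -0.1, 90.2]
force: [-1.0, 0.9, 0.3]
grip_width: 0.0005
grasp_force: 0.0
```

```bash
python3 look.py 2
python3 - <<'E'
from h import *
m=env.camera_model("scene");A=np.load("s_2.npz");p,d=A["p"],A["d"]
for v in range(180,216,2):
    us=[u for u in range(305,345) if p[v,u].max()<90 and 0<d[v,u]<1.02]
    print(v,len(us),us[:1],us[-1:],np.round([dep(m,u,v,d[v,u]) for u in us][len(us)//3],3) if us else None)
E
```

```text
tcp [ 0.4553 -0.3291  0.0983] f [-1.   0.9  0.3] q [-19.  19.  62. 104. -18.  68.  49.] t 5.175
dark pts 290 az hist (array([-170, -160, -150, -130, -120, -110]), array([ 29, 109,   1,  62,  80,   9]))
180 13 [310] [322] [ 0.456 -0.321  0.172]
182 13 [310] [322] [ 0.456 -0.322  0.166]
184 12 [310] [321] [ 0.456 -0.322  0.162]
186 12 [310] [321] [ 0.456 -0.322  0.157]
188 12 [310] [321] [ 0.455 -0.322  0.153]
190 16 [310] [327] [ 0.453 -0.323  0.148]
192 20 [310] [329] [ 0.449 -0.317  0.147]
194 18 [310] [329] [ 0.449 -0.32   0.14 ]
196 10 [317] [329] [ 0.427 -0.299  0.153]
198 10 [320] [329] [ 0.426 -0.298  0.148]
200 10 [320] [329] [ 0.426 -0.297  0.145]
202 8 [321] [328] [ 0.426 -0.299  0.138]
204 8 [321] [328] [ 0.425 -0.297  0.135]
206 7 [321] [327] [ 0.425 -0.298  0.13 ]
208 0 [] [] None
210 0 [] [] None
212 0 [] [] None
214 0 [] [] None
```

View pics/l_2.png

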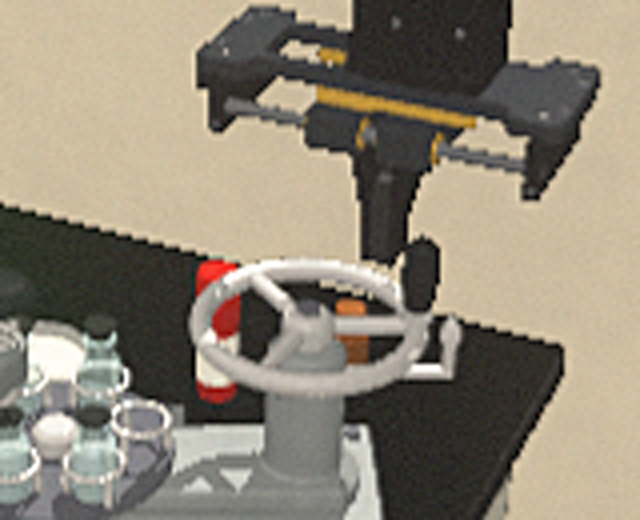

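Picture: fingertip at about (380,260), behind the handle at (420,275), level with its upper half, and the wheel is unmoved. Pushing now.

drive_tool(moves=[0.14, -0.27, 0, 0, 0, 0.29, -0.46, 0, 0, 0, 0.48, -0.62, 0, 0, 0, 0.69, -0.75, 0, 0, 0, 0.91, -0.84, 0, 0, 0])

```text
time_s: 5.85
tool_pos: [0.4221, -0.2936, 0.1004]
tool_rot: [180.0, -0.0, 90.2]
force: [0.4, -0.9, 1.1]
grip_width: 0.0008
grasp_force: 0.8
```

```bash
python3 look.py 3
```

```text
tcp [ 0.4221 -0.2936  0.1004] f [ 0.4 -0.9  1.1] q [-28.   9.  65. 110.  -9.  66.  41.] t 5.85
dark pts 228 az hist (array([-180, -170, -160,  160,  170]), array([54, 23,  8, 44, 99]))
```

drive_tool(moves=[0.24, -0.04, 0, 0, 0, 0.49, -0.05, 0, 0, 0, 0.73, -0.01, 0, 0, 0, 0.96, 0.07, 0, 0, 0, 1.17, 0.19, 0, 0, 0])

```text
time_s: 6.52
tool_pos: [0.4298, -0.2463, 0.1]
tool_rot: [-180.0, -0.0, 90.2]
force: [-1.6, -1.2, 0.3]
grip_width: 0.0004
grasp_force: 0.8
```

```bash
python3 look.py 4
```

```text
tcp [ 0.4298 -0.2463  0.1   ] f [-1.6 -1.2  0.3] q [-35.   4.  64. 113.  -4.  66.  32.] t 6.525
dark pts 337 az hist (array([110, 120, 130, 140, 150, 160]), array([49, 94, 80, 84, 25,  5]))
```

drive_tool(moves=[0.19, 0.15, 0, 0, 0, 0.35, 0.34, 0, 0, 0, 0.48, 0.55, 0, 0, 0, 0.57, 0.77, 0, 0, 0, 0.61, 1.01, 0, 0, 0])

```text
time_s: 7.2
tool_pos: [0.4706, -0.2223, 0.0998]
tool_rot: [-180.0, -0.0, 90.2]
force: [-2.2, -0.3, -0.2]
grip_width: 0.0002
grasp_force: 0.9
```

```bash
python3 look.py 5
```

```text
tcp [ 0.4706 -0.2223  0.0998] f [-2.2 -0.3 -0.2] q [-34.  10.  62. 109. -10.  66.  32.] t 7.2
dark pts 278 az hist (array([ 70,  80,  90, 100, 110]), array([45, 66, 81, 84,  2]))
```

View pics/l_5.png

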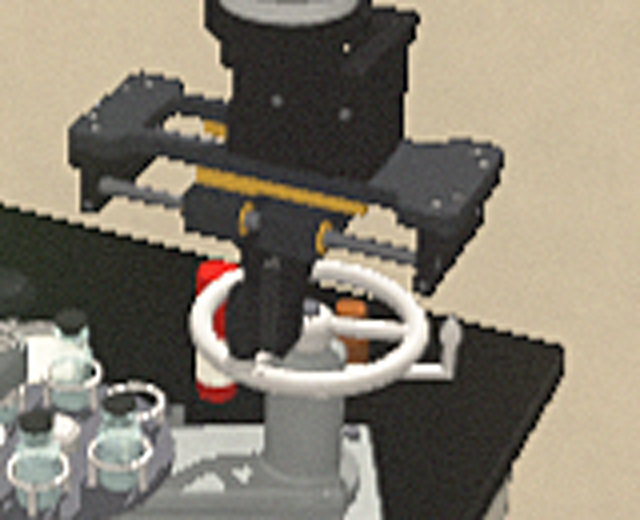

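Picture: the handle is at (245,315) with the finger just behind it at (280,310), and the carousel has turned along with the wheel. Continuing.

drive_tool(moves=[0.01, 0.25, 0, 0, 0, -0.03, 0.49, 0, 0, 0, -0.11, 0.72, 0, 0, 0, -0.23, 0.93, 0, 0, 0, -0.38, 1.12, 0, 0, 0])

```text
time_s: 7.88
tool_pos: [0.516, -0.2376, 0.1]
tool_rot: [180.0, -0.0, 90.2]
force: [-1.1, 1.0, -0.5]
grip_width: 0.0003
grasp_force: 0.8
```

```bash
python3 look.py 6
```

```text
tcp [ 0.516  -0.2376  0.1   ] f [-1.1  1.  -0.5] q [-28.  19.  59. 103. -17.  68.  37.] t 7.875
dark pts 175 az hist (array([40, 50, 60]), array([74, 96,  5]))
```

drive_tool(moves=[-0.19, 0.16, 0, 0, 0, -0.4, 0.29, 0, 0, 0, -0.62, 0.38, 0, 0, 0, -0.86, 0.42, 0, 0, 0, -1.11, 0.43, 0, 0, 0])

```text
time_s: 8.55
tool_pos: [0.5319, -0.2826, 0.1]
tool_rot: [-180.0, -0.0, 90.2]
force: [-1.0, 3.0, 0.9]
grip_width: 0.0003
grasp_force: 1.2
```

```bash
python3 look.py 7
```

```text
tcp [ 0.5319 -0.2826  0.1   ] f [-1.   3.   0.9] q [-20.  24.  57.  98. -21.  70.  43.] t 8.55
dark pts 217 az hist (array([-40, -30, -20, -10,   0]), array([ 13,  50,  20,  21, 113]))
```

drive_tool(moves=[-0.24, -0.04, 0, 0, 0, -0.47, -0.12, 0, 0, 0, -0.68, -0.24, 0, 0, 0, -0.87, -0.39, 0, 0, 0, -1.03, -0.58, 0, 0, 0])

```text
time_s: 9.22
tool_pos: [0.509, -0.3244, 0.1002]
tool_rot: [180.0, 0.1, 90.2]
force: [1.7, 0.0, 0.0]
grip_width: 0.0005
grasp_force: 0.8
```

drive_tool(moves=[-0.13, -0.21, 0, 0, 0, -0.22, -0.43, 0, 0, 0, -0.26, -0.67, 0, 0, 0, -0.26, -0.67, 0, 0, 0])

```text
time_s: 9.72
tool_pos: [0.4811, -0.3341, 0.1001]
tool_rot: [-180.0, -0.0, 90.1]
force: [-0.8, 0.7, -0.1]
grip_width: 0.0004
grasp_force: 0.0
```

```bash
cat > hz.py <<'E'
import sys
from h import *
W=np.array([.4765,-.278])
def az(d,m,p):
    vv,uu=np.mgrid[180:230,300:345]
    P=np.array([np.r_[dep(m,u,v,d[v,u]),p[v,u].max()] for v,u in zip(vv.ravel(),uu.ravel()) if d[v,u]>0])
    r=np.linalg.norm(P[:,:2]-W,axis=1);a=np.degrees(np.arctan2(P[:,1]-W[1],P[:,0]-W[0]))
    k=(P[:,3]<75)&(r<.072)&(r>.04)&(P[:,2]>.130)&(P[:,2]<.166)
    return P[k],a[k]
if __name__=="__main__":
    m=env.camera_model("scene");z=np.load("scene0.npz");q,a=az(z["d"],m,z["p"]);print("start",q[:,:3].mean(0).round(4),len(q))
    o=env.get_obs();print(o["tool_pos"],o["force"])
    p,d,_=grab("scene");q,a=az(d,m,p);h,b=np.histogram(a,np.arange(-180,181,5));print([(int(x),int(n)) for n,x in zip(h,b) if n])
    f=np.array(o["tool_pos"])[:2]; k=np.linalg.norm(q[:,:2]-f,axis=1)>.0135;print("non finger",q[k,:3].mean(0).round(4),k.sum())
    cv2.imwrite(f"pics/h_{sys.argv[1]}.png",cv2.resize(p[130:260,220:380,::-1],(640,520),interpolation=cv2.INTER_CUBIC))
E
python3 hz.py 1
```

```text
start [ 0.4229 -0.2997  0.1488] 126
[ 0.48112119 -0.33414061  0.1001073 ] [-0.76674141  0.67617569 -0.14035162]
[(-120, 3), (-115, 56), (-110, 42), (-105, 17), (-100, 31), (-95, 23), (-90, 18), (-85, 21), (-80, 16)]
non finger [ 0.4596 -0.3285  0.1496] 130
```

View pics/h_1.png

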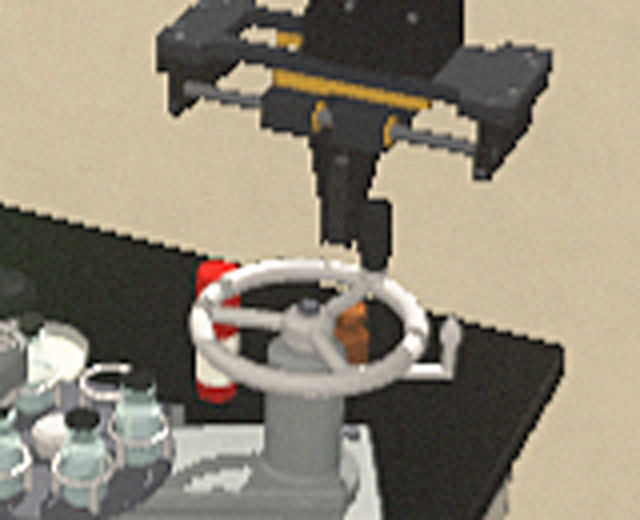

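Picture: the handle at (375,235) has about 50° to go to the pointer at (450,345), with the finger behind it at (335,240). Now I compute the final approach using the smaller tip size just inferred.

Run:
```python
import plan;from plan import *
plan.hx=.009;plan.hy=.009
for a in list(range(-444,-480,-5))+list(range(-480,-500,-2)):
    u=np.array(unit(np.radians(a),W));print(a,"turned %.1f"%(-154-np.degrees(handle(np.radians(a)))),np.round(u-np.array([-1.40,.12]),2))
```

```text
-444 turned 309.1 [0.01 0.03]
-449 turned 314.3 [ 0.  -0.1]
-454 turned 319.6 [ 0.   -0.22]
-459 turned 325.2 [ 0.02 -0.34]
-464 turned 331.0 [ 0.04 -0.46]
-469 turned 336.9 [ 0.08 -0.58]
-474 turned 342.5 [ 0.12 -0.69]
-479 turned 347.8 [ 0.18 -0.8 ]
-480 turned 348.9 [ 0.19 -0.82]
-482 turned 350.9 [ 0.21 -0.86]
-484 turned 352.9 [ 0.24 -0.9 ]
-486 turned 354.9 [ 0.27 -0.94]
-488 turned 356.8 [ 0.3  -0.98]
-490 turned 358.8 [ 0.33 -1.02]
-492 turned 360.6 [ 0.36 -1.06]
-494 turned 362.5 [ 0.39 -1.09]
-496 turned 364.2 [ 0.43 -1.13]
-498 turned 366.0 [ 0.46 -1.16]
```

drive_tool(moves=[0, -0.2, 0, 0, 0, 0.02, -0.34, 0, 0, 0, 0.05, -0.48, 0, 0, 0, 0.08, -0.58, 0, 0, 0, 0.12, -0.69, 0, 0, 0])

```text
time_s: 10.4
tool_pos: [0.4549, -0.3289, 0.1001]
tool_rot: [180.0, 0.0, 90.2]
force: [2.7, 0.1, 0.4]
grip_width: 0.0004
grasp_force: 1.2
```

drive_tool(moves=[0.02, -0.04, 0, 0, 0, 0.02, -0.04, 0, 0, 0])

```text
time_s: 10.65
tool_pos: [0.453, -0.3283, 0.1001]
tool_rot: [-180.0, -0.0, 90.2]
force: [1.0, -0.5, 0.8]
grip_width: 0.0006
grasp_force: 0.4
```

```bash
python3 hz.py 2
```

```text
start [ 0.4229 -0.2997  0.1488] 126
[ 0.45297094 -0.32829323  0.10005355] [ 0.95342242 -0.48384745  0.7600079 ]
[(-150, 30), (-145, 78), (-140, 21), (-135, 2), (-130, 24), (-125, 26), (-120, 27), (-115, 21), (-110, 1)]
non finger [ 0.4321 -0.3124  0.1493] 136
```

drive_tool(moves=[0.04, -0.08, 0, 0, 0, 0.08, -0.15, 0, 0, 0, 0.12, -0.21, 0, 0, 0, 0.17, -0.27, 0, 0, 0, 0.17, -0.27, 0, 0, 0])

```text
time_s: 11.32
tool_pos: [0.4419, -0.3214, 0.1]
tool_rot: [-180.0, -0.0, 90.2]
force: [-0.0, -0.1, 0.2]
grip_width: 0.0003
grasp_force: 0.2
```

```bash
python3 hz.py 3;python3 hz.py 3
```

```text
start [ 0.4229 -0.2997  0.1488] 126
[ 0.44193296 -0.32143297  0.10003808] [-0.04489596 -0.08783882  0.24574406]
[(-165, 36), (-160, 78), (-155, 24), (-150, 2), (-145, 5), (-140, 18), (-135, 41), (-130, 13)]
non finger [ 0.4237 -0.3001  0.1502] 145
start [ 0.4229 -0.2997  0.1488] 126
[ 0.44197724 -0.32141771  0.09999549] [ 0.20576799 -0.92969402  0.05996647]
[(-165, 28), (-160, 89), (-155, 16), (-150, 6), (-145, 8), (-140, 21), (-135, 39), (-130, 12)]
non finger [ 0.4238 -0.3004  0.1499] 143
```

About 1° short at most. I back the finger off and measure the handle free of it, from both cameras' masks.

drive_tool(moves=[-0.4, 0.4, 0, 0, 0, -0.8, 0.8, 0, 0, 0, -0.8, 0.8, 0, 0, 0])

```text
time_s: 11.8
tool_pos: [0.4745, -0.3542, 0.0996]
tool_rot: [-179.9, 0.1, 90.2]
force: [-0.7, 0.1, -0.1]
grip_width: 0.0006
grasp_force: 0.0
```

```bash
cat > fin.py <<'E'
from h import *
m=env.camera_model("scene");W=np.array([.4765,-.278])
def meas(p,d):
    g=p.max(2);k=np.zeros(g.shape,bool);k[186:212,312:336]=((g<75)&(d>.90)&(d<1.0))[186:212,312:336]
    n,l,s,c=cv2.connectedComponentsWithStats(k.astype(np.uint8),connectivity=4);i=1+np.argmin(np.linalg.norm(c[1:]-[325,198.5],axis=1)-0.05*s[1:,4]*(s[1:,4]>50))
    vv,uu=np.nonzero(l==i);P=np.array([dep(m,u,v,d[v,u]) for u,v in zip(uu,vv)])
    return c[i],s[i],P.mean(0)
z=np.load("scene0.npz");print("start",meas(z["p"],z["d"]))
for _ in range(3):
    p,d,_m=grab("scene");print("now",meas(p,d))
cr=lambda x:cv2.resize(x[160:250,270:370,::-1],(400,360),interpolation=cv2.INTER_CUBIC)
cv2.imwrite("pics/fin.png",np.hstack([cr(z["p"]),cr(p)]))
for a in(-154,-155,-156,-160):
    h=W+.056*np.array([np.cos(np.radians(a)),np.sin(np.radians(a))]);print(a,proj(m,[*h,.144]).round(2))
E
python3 fin.py
```

```text
start (array([324.88489209, 198.36690647]), array([321, 189,   9,  19, 139], dtype=int32), array([ 0.42291931, -0.29972637,  0.14765333]))
now (array([324.85      , 198.54285714]), array([320, 190,  10,  18, 140], dtype=int32), array([ 0.42288865, -0.29948759,  0.14737318]))
now (array([324.85815603, 198.56737589]), array([321, 190,   9,  19, 141], dtype=int32), array([ 0.42283935, -0.29940161,  0.14737544]))
now (array([324.88489209, 198.54676259]), array([321, 190,   9,  18, 139], dtype=int32), array([ 0.42270304, -0.29913586,  0.14760163]))
-154 [323.72 198.92]
-155 [323.77 199.17]
-156 [323.81 199.42]
-160 [323.87 200.41]
```

The handle is back within about 1° of its start (324.87,198.55 against 324.88,198.37 px). Now I lift and go over the ram.

drive_tool(moves=[0, 0, -1.3, 0, 0, 0, 0, -2.5, 0, 0, 1.2, 0.9, -2.5, 0, 0, 2.4, 1.7, -2.5, 0, 0, 3.5, 2.5, -2.5, 0, 0])

```text
time_s: 12.58
tool_pos: [0.5744, -0.2106, 0.2004]
tool_rot: [180.0, -0.1, 90.2]
force: [0.7, 0.1, 0.1]
grip_width: 0.0006
grasp_force: 0.0
```

drive_tool(moves=[0.97, 0.59, 0, 0, 0, 0.97, 0.59, 0.6, 0, 0, 0.97, 0.59, 1.2, 0, 0, 0.97, 0.59, 1.2, 0, 0])

```text
time_s: 13.08
tool_pos: [0.5956, -0.173, 0.1505]
tool_rot: [-179.8, -0.1, 90.2]
force: [0.1, -0.0, 0.7]
grip_width: 0.0005
grasp_force: 0.0
```

Run:
```python
from h import *
o=env.get_obs();print(o["tool_pos"],o["force"],np.round(o["qpos"],0))
p,d,m=grab("scene");np.savez("s_r.npz",p=p,d=d)
cr=cv2.resize(p[130:290,180:380,::-1],(800,600),interpolation=cv2.INTER_CUBIC);cv2.imwrite("pics/ram.png",cr)
for v in range(160,222,3):
    us=[u for u in range(200,245) if p[v,u].max()<90 and 0<d[v,u]<.85]
    if us:
        P=np.array([dep(m,u,v,d[v,u]) for u in us]);print(v,us[0],us[-1],P[0].round(3),P[len(us)//2].round(3),P[-1].round(3))
```

```text
[ 0.59564908 -0.17298426  0.15048367] [ 0.09083289 -0.0358527   0.67654238] [-30.  23.  57.  92. -20.  76.  30.]
160 200 234 [ 0.609 -0.137  0.265] [ 0.578 -0.136  0.272] [ 0.543 -0.145  0.276]
163 209 244 [ 0.59  -0.138  0.263] [ 0.57  -0.139  0.267] [ 0.522 -0.143  0.276]
166 220 244 [ 0.568 -0.138  0.262] [ 0.562 -0.138  0.263] [ 0.523 -0.144  0.27 ]
```

View pics/ram.png

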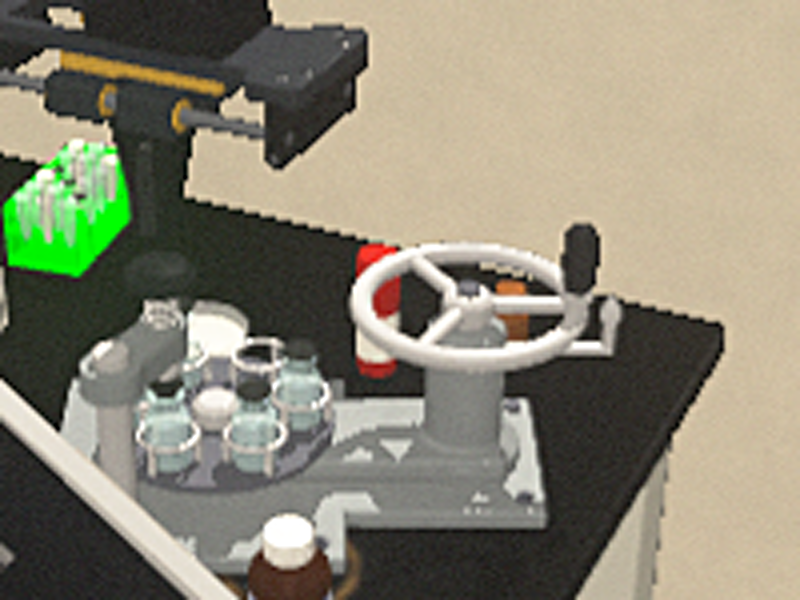

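Picture: the fingertips at (150,240) are centred just above the knob at (160,268), and the handle at (580,260) is at the pointer with nothing disturbed. Now pressing in small steps with force checks.

drive_tool(moves=[-0.03, 0.04, 0.2, 0, 0, -0.06, 0.06, 0.35, 0, 0, -0.06, 0.06, 0.45, 0, 0, -0.06, 0.06, 0.5, 0, 0])

```text
time_s: 13.62
tool_pos: [0.5999, -0.1767, 0.1318]
tool_rot: [-180.0, -0.0, 90.2]
force: [-0.2, 0.2, -0.0]
grip_width: 0.0004
grasp_force: 0.0
```

drive_tool(moves=[0, 0, 0.05, 0, 0, 0, 0, 0.1, 0, 0])

```text
time_s: 13.88
tool_pos: [0.6001, -0.1766, 0.1281]
tool_rot: [180.0, -0.0, 90.2]
force: [-0.8, 1.1, 3.0]
grip_width: 0.0006
grasp_force: 1.9
```

drive_tool(moves=[0, 0, 0.04, 0, 0, 0, 0, 0.07, 0, 0])

```text
time_s: 14.12
tool_pos: [0.6001, -0.1767, 0.1258]
tool_rot: [180.0, -0.0, 90.2]
force: [-1.4, 0.3, 4.3]
grip_width: 0.0007
grasp_force: 2.2
```

drive_tool(moves=[0, 0, 0.04, 0, 0, 0, 0, 0.08, 0, 0, 0, 0, 0.1, 0, 0])

```text
time_s: 14.5
tool_pos: [0.6002, -0.1767, 0.1221]
tool_rot: [180.0, -0.0, 90.2]
force: [-2.2, 2.1, 9.7]
grip_width: 0.0003
grasp_force: 4.5
```

drive_tool(moves=[0, 0, 0.03, 0, 0, 0, 0, 0.06, 0, 0])

```text
time_s: 14.75
tool_pos: [0.6002, -0.1767, 0.1199]
tool_rot: [180.0, -0.0, 90.2]
force: [-2.2, 0.9, 10.9]
grip_width: 0.0007
grasp_force: 4.9
```

drive_tool(moves=[0, 0, 0.02, 0, 0, 0, 0, 0.04, 0, 0])

```text
time_s: 15.0
tool_pos: [0.6001, -0.1767, 0.1184]
tool_rot: [180.0, -0.0, 90.2]
force: [-3.4, 2.1, 10.1]
grip_width: 0.0003
grasp_force: 5.0
```

Stopper drive force is present (about 10–11 N). Continuing until the hard stop shows.

drive_tool(moves=[0, 0, 0.02, 0, 0, 0, 0, 0.02, 0, 0])

```text
time_s: 15.25
tool_pos: [0.6002, -0.1767, 0.1178]
tool_rot: [180.0, -0.0, 90.2]
force: [-4.0, 1.9, 10.9]
grip_width: 0.0007
grasp_force: 5.4
```

drive_tool(moves=[0, 0, 0.02, 0, 0, 0, 0, 0.02, 0, 0])

```text
time_s: 15.5
tool_pos: [0.6002, -0.1767, 0.1177]
tool_rot: [179.9, -0.1, 90.2]
force: [-4.8, 2.0, 14.8]
grip_width: 0.0006
grasp_force: 7.2
```

drive_tool(moves=[0, 0, 0.03, 0, 0, 0, 0, 0.03, 0, 0])

```text
time_s: 15.75
tool_pos: [0.6003, -0.1767, 0.1175]
tool_rot: [179.9, -0.1, 90.2]
force: [-6.4, 2.6, 20.6]
grip_width: 0.0005
grasp_force: 9.8
```

Hard stop reached: the force rises with no further travel. Releasing slowly, then rising clear and moving off so the cameras can see.

drive_tool(moves=[0, 0, -0.15, 0, 0, 0, 0, -0.3, 0, 0, 0, 0, -0.6, 0, 0, 0, 0, -1.5, 0, 0, 0, 0, -3, 0, 0])

```text
time_s: 16.38
tool_pos: [0.5986, -0.1757, 0.2335]
tool_rot: [-179.7, -0.0, 90.2]
force: [1.6, 0.6, -0.4]
grip_width: 0.0002
grasp_force: 0.0
```

drive_tool(moves=[1.2, -0.8, -1, 0, 0, 2.4, -1.6, -2, 0, 0, 3.6, -2.6, -2, 0, 0, 4.8, -3.6, -2, 0, 0, 6, -4, -2, 0, 0])

```text
time_s: 17.0
tool_pos: [0.4378, 0.0636, 0.3157]
tool_rot: [179.8, -0.3, 90.2]
force: [0.6, 1.7, 0.1]
grip_width: 0.0001
grasp_force: 0.0
```

```bash
python3 fin.py
python3 - <<'E'
from h import *
p,d,m=grab("top");W=np.array([.4765,-.278]);C=np.array([.5965,-.220])
hm=np.zeros(p.shape)
for v in range(120,300):
    for u in range(150,350):
        if d[v,u]>0: hm[v,u]=dep(m,u,v,d[v,u])
h0=np.load("hm.npy")
# knob and heights at each place
k=(np.linalg.norm(hm[...,:2]-[.598,-.1755],axis=2)<.012);print("knob z",np.median(hm[k][:,2]),np.median(h0[k][:,2]))
a0=np.arctan2(.0445,.0015)
for i in range(6):
    q=C+.0445*np.array([np.cos(a0+i*np.pi/3),np.sin(a0+i*np.pi/3)])
    f=lambda h:np.round(np.percentile(h[np.linalg.norm(h[...,:2]-q,axis=2)<.007][:,2],[50,80]),4)
    print(i,q.round(3),"now",f(hm),"before",f(h0))
for nm,c in dict(bottle=(.495,-.113),dish=(.668,-.327),glue=(.562,-.35)).items():
    g=lambda h:h[(np.linalg.norm(h[...,:2]-c,axis=2)<.05)&(h[...,2]>{"bottle":.06,"dish":.009,"glue":.07}[nm])&(h[...,2]<{"bottle":.08,"dish":.02,"glue":.095}[nm])].mean(0).round(4)
    print(nm,g(hm),g(h0))
o=env.get_obs();print(o["tool_pos"],o["force"],o["time_s"])
E
```

```text
start (array([324.88489209, 198.36690647]), array([321, 189,   9,  19, 139], dtype=int32), array([ 0.42291931, -0.29972637,  0.14765333]))
now (array([324.90510949, 198.54744526]), array([321, 190,   9,  18, 137], dtype=int32), array([ 0.42266586, -0.2991561 ,  0.14760255]))
now (array([324.87681159, 198.60144928]), array([321, 190,   9,  18, 138], dtype=int32), array([ 0.42276802, -0.29931526,  0.14735586]))
now (array([324.9270073, 198.6350365]), array([321, 190,   9,  19, 137], dtype=int32), array([ 0.42266074, -0.29932765,  0.14730344]))
-154 [323.72 198.92]
-155 [323.77 199.17]
-156 [323.81 199.42]
-160 [323.87 200.41]
knob z 0.16342497153669205 0.1640293066595061
0 [ 0.598 -0.176] now [0.1644 0.1657] before [0.1646 0.1658]
1 [ 0.559 -0.196] now [0.0844 0.0857] before [0.0852 0.0868]
2 [ 0.557 -0.241] now [0.085 0.086] before [0.0365 0.038 ]
3 [ 0.595 -0.264] now [0.0359 0.0378] before [0.0898 0.091 ]
4 [ 0.634 -0.244] now [0.0895 0.0903] before [0.0896 0.0909]
5 [ 0.636 -0.199] now [0.0896 0.091 ] before [0.0894 0.0907]
bottle [ 0.4954 -0.1124  0.0696] [ 0.4954 -0.1126  0.0698]
dish [ 0.6689 -0.3247  0.0148] [ 0.6688 -0.3247  0.0148]
glue [ 0.5623 -0.3513  0.0836] [ 0.5624 -0.3513  0.0837]
[0.43886966 0.06326583 0.31439116] [-0.31976371 -1.4535482  -0.01311819] 17.2
```

```bash
python3 -c "
from cell import env
print(env.sign_off())"
```

```text
the job is handed in; nothing more can be done
None
```

The job is done and handed in: the wheel went one full clockwise turn, with the handle back within about 1° of the pointer. I pressed the ram to its hard stop at about 21 N to send vial c's stopper home, and it sprang back up. The stoppers of vials d and e are still proud, and the bottle, dish and glue stick have not moved. I inferred the seated stopper from that hard stop, because the ram knob hides vial c from the top camera.

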